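# Tip the air filter cover into its tray and lock the hold-down bar over it

### The job

First tip the aluminium air filter cover that stands on end in the tray, so that it lies flat inside the tray. Then pull out the spring knob of the hold-down bar, swing the bar to the next hole so that its finger comes over the cover, and let the pin snap fully home there; leave the other things on the bench where they are.

Things in the scene. Friction and masses are not known exactly. Their poses are not given: they have to be found in the camera images.
- jig: Fixed jig on a plywood board 12 mm thick, x -170..170, y -138..208 mm. Origin on the bench under the bar's upright pivot axis; z up. It carries a shallow tray, the pivot post and, around the pivot, a steel sector with three holes 40 degrees apart, seen from the pivot at 205, 245 and 285 degrees (anticlockwise from the jig's +x). The pin starts in the one at 205.
- tray_middle (a point): Middle of the tray's rubber floor, 14 mm above the bench; axes as the jig's. In the jig's frame it is at x 35, y 130 mm. The tray is 230 mm (x) by 120 mm (y) inside; its rim is 8 mm thick and 24 mm above the bench.
- cover_middle (a point): Middle of the loose dented aluminium cover, a flat pan 40 mm thick (its x), 100 mm wide (its y), 150 mm long (its z), 0.2 to 0.4 kg. It starts on end at the tray's robot-side end, its x within 5 degrees of the jig's +x, its top 164 mm above the bench. It is to fall towards +x; pushed 35 mm near the top it tips by itself. Lying flat its middle is 34 mm above the bench.
- bar (a joint): Angle of the steel bar about the upright pivot, rad: 0 in the first hole (start), 0.698 (40 degrees) in the next, 1.396 in the last; grows anticlockwise seen from above. It turns with light friction once the pin is out, stays where it is left, and is locked by the pin in a hole.
- plunger (a joint): How far the spring plunger is pulled out along the knob's axis, m: 0 fully home in a hole, 0.012 when the pin just clears the hole or rests on the sector between holes, 0.022 at the stop. The spring pulls it back with 6 N at 0 and 10 N at the stop.
- knob (a point): Middle of the black round knob, 40 mm diameter, 40 mm long. Its z is the knob's axis and pull direction, leaning 30 degrees from vertical away from the pivot (towards the robot and its right). The bar's 30 mm wide end block begins 27 mm below the middle. Home, it is 137 mm from the pivot axis, 88 mm above the bench, at 205 degrees plus the bar's angle from the jig's +x; it swings with the bar.
- pivot (a point): Point on the bar's upright pivot axis, 66 mm above the bench. The bolt's head ends 84 mm above the bench.
- finger_end (a point): Underside of the end of the bar's finger, 60 mm above the bench, 138 mm from the pivot axis, in the direction 20 degrees plus the bar's angle from the jig's +x: at the start beside the tray, in the next hole over the lying cover.
- vise: Grey bench vise, fixed, about 200 x 140 mm, 160 mm high. Origin at the middle of its foot. Not to be used.
- plug_stand: Wooden block 50 x 140 x 30 mm with three upright spark plugs, 94 mm high in all, loose. Origin under its middle. To be left alone.
- socket: Chrome spark plug socket standing upright, 27 mm diameter, 90 mm high, loose. Origin under its middle. To be left alone.
- feeler: Red plastic feeler gauge lying, 110 x 24 x 14 mm plus thin blades, loose. Origin under its middle. To be left alone.
- next_hole (a point): Middle of the next (second) hole, on the sector's top face: 115 mm from the pivot axis, 50 mm above the bench. The hole is about 14 mm square; the sector is 31 mm wide and slopes down outwards by 30 degrees.

How it is judged:
On the way, in this order (a step that is already met when the one before it is completed fails the run):
1. the cover lies flat in the tray while the bar is still in its first hole (angle between cover_middle's own z axis and vertical between 1.47 and 1.67 rad and height (world z) of cover_middle below 0.04 m and value of joint bar below 0.05 rad), for 0.2 s.
2. the plunger is pulled clear of its first hole (value of joint plunger above 0.0115 m and value of joint bar below 0.2 rad), for 0.05 s.
At the end, for the whole second after the job is handed in: The bar is in the second hole (0.698 rad within 0.03) with the plunger fully home (under 3 mm), and the cover lies flat at rest on the tray's floor, its middle within 45 mm (along) and 15 mm (across) of the tray's middle, under the finger (value of joint bar between 0.668 and 0.728 rad and value of joint plunger below 0.003 m and angle between cover_middle's own z axis and vertical between 1.47 and 1.67 rad and height (world z) of cover_middle between 0.028 and 0.04 m and x of cover_middle in the frame of tray_middle between -0.045 and 0.045 m and y of cover_middle in the frame of tray_middle between -0.015 and 0.015 m and linear speed of cover below 0.02 m/s and velocity of joint bar between -0.05 and 0.05 rad/s); the robot touches nothing.
It fails at once if a bystander is moved by more than 30 mm (distance of any of plug_stand, socket, feeler from where it was at the start of the episode above 0.03 m).
It fails at once if a bystander is tipped over (angle between any of plug_stand, socket's own z axis and vertical above 0.5 rad).
It also fails if it takes over 58 s, if anything falls off the work surface, if the arm or the gripper's body presses on something with over 40 N, if the wrist force passes 120 N, or if a joint passes its speed limit or range.

### The arm

A 6-joint arm with a two-finger parallel gripper is mounted at the origin on the work surface. World frame = base frame: x ahead of the robot, y to its left, z up, the work surface at z = 0. Lengths are in m, angles in rad, forces in N, time in s.
With the tool pointing down it reaches from about 0.275 to 0.975 m from the base axis. Payload 8.4 kg.
Tool frame: the origin (TCP) lies midway between the tips of the shut fingers; the grasp point (between the pads) lies 19 mm behind it (grip_point_offset is the distance from the TCP to the grasp point, in m); z points along the fingers, y is the direction in which the jaws open and shut (so a half turn about z gives the same grasp; the last joint's range is limited). The gripper opens to 92 mm and grips with 3 to 60 N. Pads are 20 mm wide; open, the fingers measure 128 mm over their backs; the gripper's body (75 mm by 189 mm) begins 69 mm behind the grasp point.
Start: joints at [1.29, 0.353, 1.633, -0, 1.155, -0.002], TCP at [0.172, 0.601, 0.215] pointing down, gripper open.
Joint ranges: [-2.63, 2.63], [-0.92, 2.1], [0.06, 2.66], [-1.3, 4.44], [0, 2.69], [-3.02, 3.02]. Speed limits (rad/s): [2.22, 2.22, 2.79, 3.14, 3.14, 3.14].

### API

Orientations are given as a unit quaternion [x, y, z, w].
In Python, from workcell import * gives the robot as it stands.
- The arm moves only by the tool arm_command, never from a script. Its argument "rows" is one flat list of numbers, 4 for each row, row after row: the shift along the tool's x, y, z in mm, then the turn about the tool's z in rad. A call has 1 to 5 rows; each row shifts and turns the commanded pose from where the row before left it, along the tool's axes as they then stand; what a row does not reach is not made up. A row lasts 1/12 s, in which the tool goes at most 41.7 mm and 7.16 degrees, less where a joint would pass 70% of its speed; a pose out of reach is approached as far as the arm can. A call is refused whole if a number of a shift passes 41.7 or a number of a turn 0.125, either way. A call with a gripper value outside its range is refused whole. "hand" is the opening, from -1 (shut) to 1 (fully open), so that 0 is half open, set as the call begins (left out, the last holds). The fingers move at their own pace and stop on an object; the grip force is fixed at half the most. Time passes only in rows, so rows that do not move let the fingers close. It gives the time, the measured TCP pose, the force and the opening at its end, in the units of the state.
- read_state(): the state, without advancing time (a new reading comes with each control period).
- capture(name): name is "scene" or "top" or "wrist"; returns a dict with "pixels" (420x560x3 uint8, red, green, blue), "range_z" (420x560 float32, m along the optical axis (not along the pixel's ray), 0 where there is no reading), "fov_y" (degrees; the focal length in pixels is half the picture's height over the tangent of half this angle, whatever the lens; pixels are square), "cx", "cy" (the principal point, pixels), "R" (3x3) and "t" (3): a world point X has camera coordinates R X + t. Camera axes: x right, y down, z forward; pixel columns grow to the right and rows downward; lengths in m; the calibration is good to about 2 mm. A picture is of the moment at which its call begins.
- finish_job(): hands the job in, once; it reports no verdict.
The state is a dict: "time_s": time; "qpos": joint angles; "joint_velocities": joint speeds; "joint_torque": joint torques, N m; "tool_pos": TCP position; "eef_rot": TCP orientation; "wrist_force": force on the tool from outside, world axes, zero at the start; "moment": the same for the moment, N m; "gripper_width": opening from 0.0 (shut) to 1.0 (fully open).
Only numpy, scipy, OpenCV 4.12 (cv2) and the standard library are available. Lean on these libraries where they do the work, as an engineer would, in place of code of your own. Each camera call takes 0.05 s, during which the arm holds its last target.

## Working session

There is one attempt and no reset: what is moved stays moved. The work goes in short steps, Python scripts to look and compute and a tool call to move; the robot and the scene stay as the last step left them, time stands still between calls to the robot, and variables do not carry over. Pictures are saved under pics/ and viewed, and the job is handed in when it is done.

Besides the shell and the picture viewer there is one more tool, called after "Emit:" as name(argument=value, ...) on one line, values as JSON. arm_command: Moves the arm, as the interface text tells. Its arguments: {"type":"object","properties":{"rows":{"type":"array"},"hand":{"type":"number"}},"required":["rows"]}

```bash
ls; mkdir -p pics; cat > h.py <<'E'
from workcell import *
import numpy as np, cv2
def cam(n,save):
    c=capture(n); cv2.imwrite('pics/'+save+'.png',c['pixels'][:,:,::-1]); np.savez('pics/'+save+'.npz',**c); return c
def pts(c):
    h,w=c['range_z'].shape; f=h/2/np.tan(np.radians(c['fov_y']/2))
    v,u=np.mgrid[:h,:w]; z=c['range_z']
    P=np.stack([(u-c['cx'])/f*z,(v-c['cy'])/f*z,z],-1)
    return (P-c['t'])@c['R']   # R^T(P-t)
E
python3 - <<'E'
from h import *
for n in ['scene','top','wrist']:
    c=cam(n,n+'0'); print(n,c['fov_y'],c['R'],c['t'])
print(read_state())
E
```

```text
pics
scene 50.29041762276336 [[ 0.53077772  0.84748414 -0.00675528]
 [ 0.63519209 -0.40307118 -0.65883581]
 [-0.56107576  0.34540448 -0.75225643]] [-0.30478461 -0.32766784  1.48319521]
top 52.94124418101213 [[-0.01303192 -0.99985306 -0.01113699]
 [-0.99596962  0.01396815 -0.08859685]
 [ 0.08873939  0.00993752 -0.9960053 ]] [0.01571733 0.57724122 1.13857555]
wrist 66.53738401179068 [[ 0.27545547  0.96131281 -0.00140413]
 [ 0.92551572 -0.26480269  0.27074007]
 [ 0.25989408 -0.07587638 -0.96265147]] [-0.62350423 -0.03045281  0.39070118]
{'time_s': 0.15, 'qpos': array([ 1.28958915e+00,  3.53462372e-01,  1.63393947e+00, -3.09698794e-06,
        1.15520058e+00, -2.40139513e-03]), 'joint_velocities': array([ 0.00029731, -0.00231734, -0.00279664,  0.00100048,  0.00043164,
       -0.00064293]), 'joint_torque': array([ 4.33912492e-04, -5.94207680e+01, -3.34471464e+01,  6.98006549e-02,
        2.05110130e-02, -5.94921607e-05]), 'tool_pos': array([0.17190525, 0.60051391, 0.21406302]), 'eef_rot': array([ 1.38951187e-01,  9.90299103e-01, -5.00017110e-04, -6.99529602e-05]), 'wrist_force': array([ 0.31972402, -0.81709149,  0.82510144]), 'moment': array([0.01878555, 0.07039513, 0.04792139]), 'gripper_width': 0.9985960605049723}
```

View pics/scene0.png

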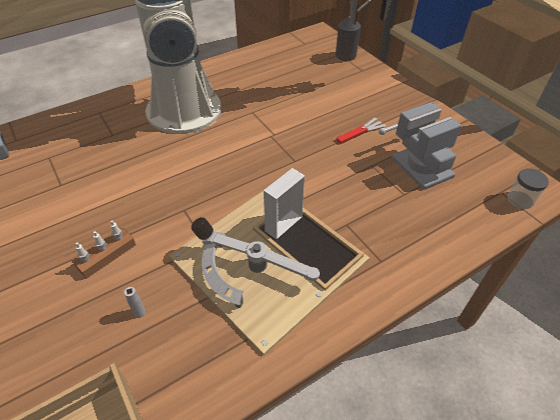

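View pics/top0.png

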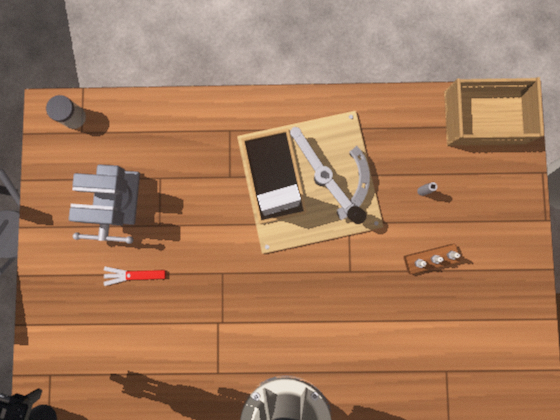

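View pics/wrist0.png

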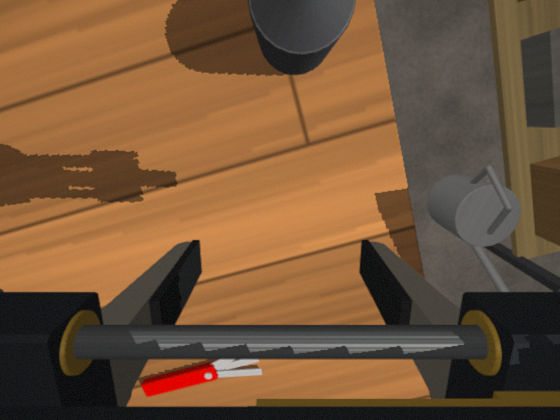

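The top view shows the board with corners near (238,137), (356,112), (382,223), (263,252). The pivot is at (323,175), the black knob at (356,214), and the cover top around (280,198). Next I measure these.

```bash
cat >> h.py <<'E'
def ray(c,u,v,z):
    h=c['pixels'].shape[0]; f=h/2/np.tan(np.radians(float(c['fov_y'])/2))
    d=np.array([(u-c['cx'])/f,(v-c['cy'])/f,1.])@c['R']; o=-c['R'].T@c['t']
    return o+d*(z-o[2])/d[2]
def ld(n): return dict(np.load('pics/'+n+'.npz'))
def pix(c,X):
    h=c['pixels'].shape[0]; f=h/2/np.tan(np.radians(float(c['fov_y'])/2)); p=c['R']@X+c['t']
    return p[:2]/p[2]*f+[c['cx'],c['cy']]
E
python3 - <<'E'
from h import *
c=ld('top0'); P=pts(c)
img=c['pixels']
cv2.imwrite('pics/topz.png',cv2.resize(img[90:270,220:400,::-1],None,fx=3.3,fy=3.3,interpolation=cv2.INTER_CUBIC))
s=ld('scene0'); cv2.imwrite('pics/scz.png',cv2.resize(s['pixels'][160:360,160:380,::-1],None,fx=3,fy=3,interpolation=cv2.INTER_CUBIC))
Z=P[...,2]
# board: height 12mm
sub=np.zeros(Z.shape,bool); sub[90:270,220:400]=1
hsv=cv2.cvtColor(img,cv2.COLOR_RGB2HSV)
print('z bench',np.median(Z[280:300,200:230]),'board',Z[240,280],Z[130,335],'tray',Z[160,270])
for nm,lo,hi in [('board+',.006,.3),('cover',.155,.175)]:
    m=(sub&(Z>lo)&(Z<hi)).astype(np.uint8)
    m=cv2.morphologyEx(m,cv2.MORPH_OPEN,np.ones((3,3)))
    cs=max(cv2.findContours(m,0,2)[0],key=cv2.contourArea)
    q=P[...,:2][m>0]; 
    r=cv2.minAreaRect((q*1000).astype(np.float32)); print(nm,m.sum(),r,cv2.boxPoints(r).round(0).tolist())
for nm,u,v in [('pivot',323,175),('knob',356,214),('fingerend',297,132)]:
    print(nm,P[v,u])
E
```

```text
z bench 0.00020427943393055623 board 0.012306700433863053 0.010089075850813593 tray 0.013628371046276566
board+ 14619 ((664.3616333007812, -78.77896118164062), (340.576416015625, 346.0260925292969), 11.469891548156738) [[463.0, 57.0], [532.0, -282.0], [866.0, -214.0], [797.0, 125.0]]
cover 664 ((600.30078125, 5.7505645751953125), (39.645790100097656, 99.83765411376953), 15.533599853515625) [[568.0, 49.0], [595.0, -48.0], [633.0, -37.0], [606.0, 59.0]]
pivot [ 0.6662     -0.11015732  0.0819962 ]
knob [ 0.55938149 -0.18942484  0.10964847]
fingerend [ 0.78670816 -0.04384155  0.07002608]
```

```bash
ls pics
```

```text
scene0.npz
scene0.png
scz.png
top0.npz
top0.png
topz.png
wrist0.npz
wrist0.png
```

```bash
cat >> h.py <<'E'
J0=np.array([671.3,-113.1]); JA=np.radians(11.47)
def jw(x,y,a=None): # jig mm -> world mm
    a=JA; return J0+np.array([x*np.cos(a)-y*np.sin(a),x*np.sin(a)+y*np.cos(a)])
def wj(p):
    d=np.asarray(p)-J0; a=JA; return np.array([d[0]*np.cos(a)+d[1]*np.sin(a),-d[0]*np.sin(a)+d[1]*np.cos(a)])
def jaw(st):
    x,y,z,w=st['eef_rot']; return np.arctan2(1-2*(x*x+z*z),2*(x*y-z*w))
def plan(tgt,ang,n,start=None):
    """tgt mm world xyz, jaw angle deg world; n rows; prints rounded rows"""
    if start is None:
        st=read_state(); start=(st['tool_pos']*1000,jaw(st))
    p,a=np.array(start[0],float),start[1]; tgt=np.array(tgt,float); A=np.radians(ang)
    dt=(A-a+np.pi)%(2*np.pi)-np.pi
    rows=[]
    for i in range(n):
        d=(tgt-p)/(n-i); y=np.array([np.cos(a),np.sin(a)]); x=np.array([-y[1],y[0]]) # tool z down: x = y x z
        tr=round(-((A-a+np.pi)%(2*np.pi)-np.pi)/(n-i),3)
        r=[round(float(d[:2]@x),1),round(float(d[:2]@y),1),round(-float(d[2]),1),tr]
        rows.append(r); p=p+np.r_[x*r[0]+y*r[1],-r[2]]; a-=tr
    for i in range(0,n,5): print(sum(rows[i:i+5],[]))
    print('end',p.round(1),np.degrees(a).round(1),'max',np.abs(np.array(rows)).max(0))
E
python3 - <<'E'
from h import *
c=ld('top0'); P=pts(c)*1000; img=c['pixels'].astype(int)
R=np.hypot(P[...,0]-668,P[...,1]+112)
m=(R<25)&(P[...,2]>78)&(P[...,2]<95); print('bolt',m.sum(),P[m].mean(0))
k=jw(*(137*np.array([np.cos(np.radians(205)),np.sin(np.radians(205))]))); print('knob pred',k, 'tray',jw(35,130))
m=(np.hypot(P[...,0]-k[0],P[...,1]-k[1])<50)&(P[...,2]>75)&(img.max(-1)<75); print('knob',m.sum(),P[m].mean(0),P[m].min(0),P[m].max(0))
s=ld('scene0'); Q=pts(s)*1000; im=s['pixels'].astype(int)
m=(np.hypot(Q[...,0]-k[0],Q[...,1]-k[1])<50)&(Q[...,2]>60)&(im.max(-1)<75); print('knob s',m.sum(),Q[m].mean(0),Q[m].min(0),Q[m].max(0))
st=read_state(); a=jaw(st); y=np.array([np.cos(a),np.sin(a)]);print(np.degrees(a),'x should be (-.96,.27):',[-y[1],y[0]])
plan([600,6,190],11.5,20)
E
```

```text
bolt 44 [ 670.63714651 -113.42823325   82.74049947]
knob pred [ 561.12895675 -194.53304753] tray [679.749887    21.26368337]
knob 232 [ 558.82585129 -191.55298754  103.01460828] [ 536.95998082 -214.40316181   76.43037174] [ 581.80488358 -171.21348751  116.573188  ]
knob s 316 [ 567.73975136 -192.99900248   99.16704889] [ 536.49539851 -213.69231113   73.3328306 ] [ 585.31169232 -171.31217447  115.4082908 ]
74.0256768553368 x should be (-.96,.27): [np.float64(-0.9613851250936348), np.float64(0.27520654288860236)]
[-28.8, -22.7, 1.2, np.float64(0.055), -30.0, -21.1, 1.2, np.float64(0.055), -31.1, -19.4, 1.2, np.float64(0.055), -32.1, -17.7, 1.2, np.float64(0.054), -33.0, -15.9, 1.2, np.float64(0.055)]
[-33.8, -14.1, 1.2, np.float64(0.054), -34.5, -12.2, 1.2, np.float64(0.055), -35.1, -10.3, 1.2, np.float64(0.054), -35.7, -8.4, 1.2, np.float64(0.055), -36.1, -6.4, 1.2, np.float64(0.054)]
[-36.3, -4.4, 1.2, np.float64(0.055), -36.5, -2.4, 1.2, np.float64(0.054), -36.6, -0.5, 1.2, np.float64(0.055), -36.6, 1.5, 1.2, np.float64(0.054), -36.5, 3.5, 1.2, np.float64(0.055)]
[-36.2, 5.5, 1.2, np.float64(0.054), -35.9, 7.5, 1.2, np.float64(0.055), -35.4, 9.4, 1.2, np.float64(0.054), -34.8, 11.3, 1.2, np.float64(0.055), -34.1, 13.3, 1.3, np.float64(0.054)]
end [600.   6. 190.] 11.5 max [36.6   22.7    1.3    0.055]
```

View pics/topz.png

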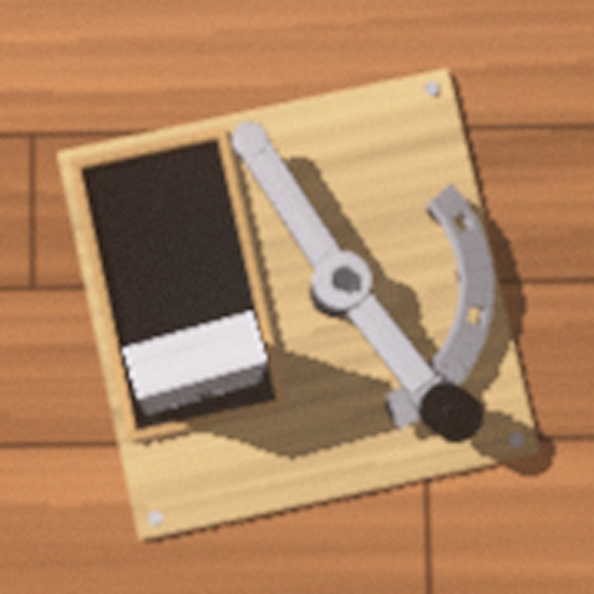

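View pics/scz.png

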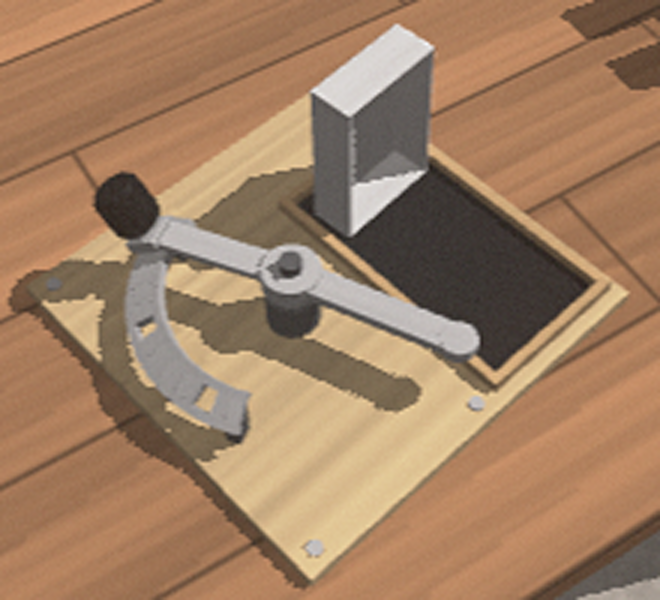

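The top zoom shows the cover yawed about 3–4° from the tray. The scene zoom shows that its open side faces +x. If it fell at that yaw it could catch the rim, so I'll grip its top and square it first.

Emit:
arm_command(rows=[-28.8, -22.7, 1.2, 0.055, -30.0, -21.1, 1.2, 0.055, -31.1, -19.4, 1.2, 0.055, -32.1, -17.7, 1.2, 0.054, -33.0, -15.9, 1.2, 0.055], hand=1)

```text
time_s: 0.57
tool_pos: [0.2796, 0.4505, 0.2083]
eef_rot: [0.274, 0.962, -0.0, 0.0]
wrist_force: [0.9, 0.5, -0.5]
gripper_width: 1.001
```

Emit:
arm_command(rows=[-33.8, -14.1, 1.2, 0.054, -34.5, -12.2, 1.2, 0.055, -35.1, -10.3, 1.2, 0.054, -35.7, -8.4, 1.2, 0.055, -36.1, -6.4, 1.2, 0.054])

```text
time_s: 0.98
tool_pos: [0.3867, 0.3018, 0.2025]
eef_rot: [0.402, 0.916, 0.0, 0.0]
wrist_force: [0.3, 1.0, -0.0]
gripper_width: 1.0
```

Emit:
arm_command(rows=[-36.3, -4.4, 1.2, 0.055, -36.5, -2.4, 1.2, 0.054, -36.6, -0.5, 1.2, 0.055, -36.6, 1.5, 1.2, 0.054, -36.5, 3.5, 1.2, 0.055])

```text
time_s: 1.4
tool_pos: [0.4937, 0.1532, 0.1965]
eef_rot: [0.523, 0.852, -0.0, -0.0]
wrist_force: [0.4, 0.2, 0.7]
gripper_width: 1.0
```

Emit:
arm_command(rows=[-36.2, 5.5, 1.2, 0.054, -35.9, 7.5, 1.2, 0.055, -35.4, 9.4, 1.2, 0.054, -34.8, 11.3, 1.2, 0.055, -34.1, 13.3, 1.3, 0.054])

```text
time_s: 1.82
tool_pos: [0.6007, 0.0046, 0.1902]
eef_rot: [0.634, 0.774, -0.0, -0.0]
wrist_force: [0.4, -0.0, 0.4]
gripper_width: 0.998
```

Emit:
arm_command(rows=[0, 0, 0, 0, 0, 0, 0, 0])

```text
time_s: 1.98
tool_pos: [0.6005, 0.0049, 0.1898]
eef_rot: [0.634, 0.774, -0.0, -0.0]
wrist_force: [-0.5, 0.8, 0.4]
gripper_width: 0.999
```

```bash
python3 - <<'E'
from h import *
s=read_state();print(s['tool_pos'],np.degrees(jaw(s)),s['qpos'],s['wrist_force'])
c=cam('wrist','w1')
P=pts(c)*1000
m=(abs(P[...,2]-164)<6)&(np.hypot(P[...,0]-600,P[...,1]-6)<80)
r=cv2.minAreaRect(P[m][:,:2].astype(np.float32));print(m.sum(),r,P[m][:,2].mean())
plan([600,6,145],11.5,5)
E
```

```text
[0.60046021 0.00493326 0.18984145] 11.374212752937575 [ 5.69984575e-03  3.40056739e-01  1.71118252e+00  3.34669282e-05
  1.09121376e+00 -1.92832990e-01] [-0.46088776  0.76980423  0.42265868]
8869 ((598.1865234375, 7.383602142333984), (40.10695266723633, 100.50762939453125), 15.292398452758789) 163.4287763809875
[-0.0, 0.1, 9.0, np.float64(-0.0), -0.0, 0.0, 9.0, np.float64(-0.0), -0.0, 0.1, 9.0, np.float64(-0.0), -0.0, 0.0, 8.9, np.float64(-0.0), -0.1, 0.1, 9.0, np.float64(-0.001)]
end [600.   6. 145.] 11.5 max [1.e-01 1.e-01 9.e+00 1.e-03]
```

View pics/w1.png

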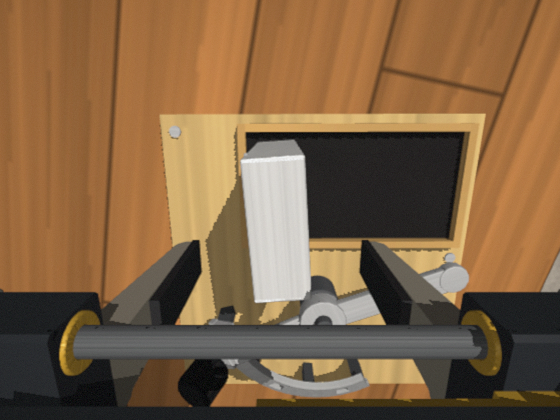

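The wrist view confirms the cover top between the fingers, at pixels (245–305, 150–300), yawed about 15.3° in world against 11.5° for the tray. I descend and grip.

Emit:
arm_command(rows=[2, -1, 9, 0, 0, -1, 9, 0, 0, 0, 9, 0, 0, 0, 9, 0, 0, 0, 8, 0])

```text
time_s: 2.45
tool_pos: [0.597, 0.0086, 0.1451]
eef_rot: [0.632, 0.775, -0.0, -0.0]
wrist_force: [0.9, -0.2, -0.1]
gripper_width: 1.001
```

Emit:
arm_command(rows=[0, 0, 0, 0, 0, 0, 0, 0, 0, 0, 0, 0, 0, 0, 0, 0, 0, 0, 0, 0], hand=-0.4)

```text
time_s: 2.87
tool_pos: [0.5981, 0.008, 0.147]
eef_rot: [0.633, 0.774, 0.0, 0.0]
wrist_force: [0.8, 0.1, 0.3]
gripper_width: 0.656
```

Emit:
arm_command(rows=[0, 0, 0, 0, 0, 0, 0, 0, 0, 0, 0, 0])

```text
time_s: 3.12
tool_pos: [0.5979, 0.0079, 0.1467]
eef_rot: [0.633, 0.774, 0.0, 0.0]
wrist_force: [1.2, -0.4, 0.0]
gripper_width: 0.442
```

```bash
python3 - <<'E'
from h import *
s=read_state();print(s['tool_pos'],np.degrees(jaw(s)),s['gripper_width'],s['wrist_force'])
c=cam('wrist','w2');c=cam('top','t2')
cv2.imwrite('pics/t2z.png',cv2.resize(c['pixels'][90:270,220:400,::-1],None,fx=3.3,fy=3.3,interpolation=cv2.INTER_CUBIC))
E
```

```text
[0.59787359 0.00791092 0.14669096] 11.512554779781004 0.4423783658163956 [ 1.23591208e+00 -4.44888002e-01  2.57017819e-04]
```

View pics/w2.png

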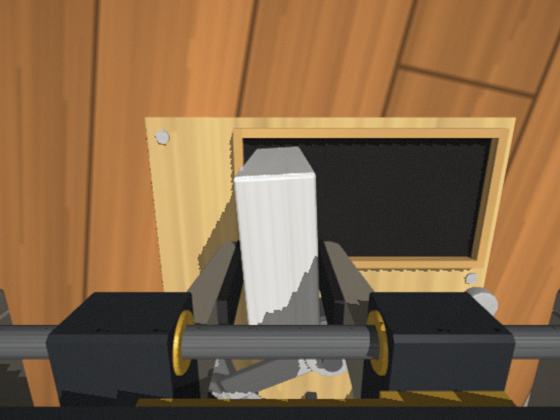

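Emit:
arm_command(rows=[0, 0, 0, 0, 0, 0, 0, 0, 0, 0, 0, 0, 0, 0, 0, 0])

```text
time_s: 3.55
tool_pos: [0.5979, 0.0079, 0.1466]
eef_rot: [0.633, 0.774, 0.0, 0.0]
wrist_force: [-0.2, -0.9, 1.6]
gripper_width: 0.439
```

```bash
python3 - <<'E'
from h import *
s=read_state();print(s['tool_pos'],np.degrees(jaw(s)),s['gripper_width'],s['wrist_force'])
c=cam('wrist','w3')
P=pts(c)*1000
m=(abs(P[...,2]-164)<6)&(np.hypot(P[...,0]-600,P[...,1]-6)<80)&(c['pixels'].min(-1)>130)
r=cv2.minAreaRect(P[m][:,:2].astype(np.float32));print(m.sum(),r,P[m][:,2].mean())
E
```

```text
[0.59789014 0.00791081 0.14664928] 11.517252871111703 0.43915079270367474 [-0.23672247 -0.94603777  1.56861038]
9741 ((595.5025024414062, 15.787849426269531), (39.95558547973633, 83.25584411621094), 14.864561080932617) 163.41126049100467
```

View pics/w3.png

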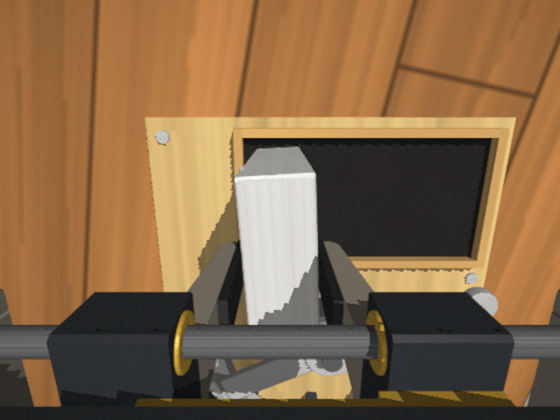

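Emit:
arm_command(rows=[0, 0, -2, 0, 0, 0, -2, 0, 0, 0, 0, 0.03, 0, 0, 0, 0.03, 0, 0, 0, 0])

```text
time_s: 4.02
tool_pos: [0.5975, 0.008, 0.1503]
eef_rot: [0.656, 0.755, -0.0, -0.0]
wrist_force: [0.3, 0.5, -2.5]
gripper_width: 0.437
```

```bash
python3 - <<'E'
from h import *
s=read_state();print(s['tool_pos'],np.degrees(jaw(s)),s['gripper_width'],s['wrist_force'])
c=cam('wrist','w4')
P=pts(c)*1000
m=(abs(P[...,2]-166)<9)&(np.hypot(P[...,0]-600,P[...,1]-6)<80)&(c['pixels'].min(-1)>130)
q=P[m]
r=cv2.minAreaRect(P[m][:,:2].astype(np.float32));print(m.sum(),r,P[m][:,2].mean())
# slope check: z vs x,y
A=np.c_[q[:,0]-600,q[:,1],np.ones(len(q))]; print(np.linalg.lstsq(A,q[:,2],rcond=None)[0])
E
```

```text
[0.59746934 0.00804477 0.15025683] 8.003743100803307 0.43717203352611717 [ 0.33916147  0.45378295 -2.51232086]
10154 ((595.540771484375, 16.035396575927734), (39.85841369628906, 83.27959442138672), 11.152344703674316) 166.90204771751849
[ 6.67437629e-03 -8.18418102e-03  1.67145759e+02]
```

View pics/w4.png

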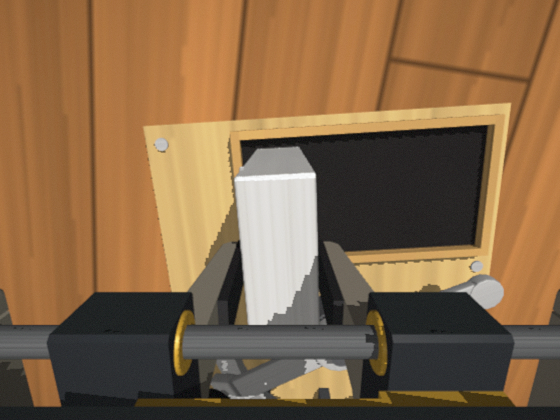

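Lifted and squared: the cover yaw is now 11.2° and its offset across the tray is about +3 mm. I shift it 3 mm, set it down and release.

Emit:
arm_command(rows=[-1.5, 0, 0, 0, -1.5, 0, 0, 0, 0, 0, 2, 0, 0, 0, 2, 0, 0, 0, 0.5, 0])

```text
time_s: 4.48
tool_pos: [0.5985, 0.0048, 0.1466]
eef_rot: [0.655, 0.755, 0.0, 0.0]
wrist_force: [-1.8, -0.3, 9.7]
gripper_width: 0.436
```

Emit:
arm_command(rows=[0, 0, 0, 0, 0, 0, 0, 0, 0, 0, 0, 0, 0, 0, 0, 0], hand=0.3)

```text
time_s: 4.82
tool_pos: [0.5982, 0.005, 0.1459]
eef_rot: [0.656, 0.755, 0.0, 0.0]
wrist_force: [0.2, 0.8, 0.5]
gripper_width: 0.646
```

Emit:
arm_command(rows=[0, 0, -15, 0, 0, 0, -15, 0, 0, 0, -15, 0, 0, 0, 0, 0])

```text
time_s: 5.15
tool_pos: [0.5998, 0.0051, 0.1937]
eef_rot: [0.656, 0.755, 0.001, 0.002]
wrist_force: [0.9, 0.4, -0.4]
gripper_width: 0.652
```

```bash
python3 - <<'E'
from h import *
s=read_state();print(s['tool_pos'],np.degrees(jaw(s)),s['gripper_width'],s['wrist_force'])
c=cam('wrist','w5')
P=pts(c)*1000
m=(abs(P[...,2]-164)<6)&(np.hypot(P[...,0]-600,P[...,1]-6)<80)
r=cv2.minAreaRect(P[m][:,:2].astype(np.float32));print(m.sum(),r,P[m][:,2].mean(),wj(r[0])-[35,130])
b=jw(35-84-75,130+0);print('back',b)
E
```

```text
[0.59984486 0.00505543 0.19369255] 8.082331264801097 0.6515462981203601 [ 0.8651744   0.36326463 -0.39248203]
8473 ((598.5111694335938, 4.367633819580078), (40.18880844116211, 100.1538314819336), 11.46928882598877) 163.43605731025198 [-82.97615671  -0.40390732]
back [523.92528251 -10.35423296]
```

View pics/w5.png

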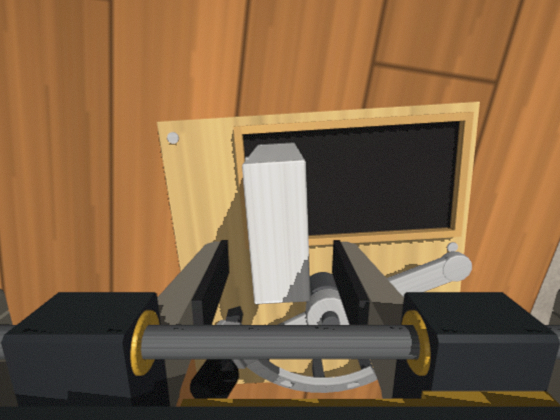

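Squared: yaw 11.47°, across-offset −0.4 mm, standing. Now I go behind it with shut fingers and push near the top.

Emit:
arm_command(rows=[0, 0, -2, -0.06, 0, -25, 0, 0, 0, -25, 0, 0, 0, -25, 0, 0, 0, -5, 0, 0], hand=-1)

```text
time_s: 5.62
tool_pos: [0.5155, -0.0114, 0.1913]
eef_rot: [0.633, 0.774, -0.001, -0.002]
wrist_force: [0.0, 0.3, -0.3]
gripper_width: 0.309
```

Emit:
arm_command(rows=[0, 0, 10, 0, 0, 0, 15, 0, 0, 0, 15, 0, 0, 0, 10, 0, 0, 0, 0, 0])

```text
time_s: 6.03
tool_pos: [0.519, -0.0108, 0.1401]
eef_rot: [0.633, 0.775, -0.001, -0.001]
wrist_force: [0.1, 0.1, -0.0]
gripper_width: 0.006
```

Emit:
arm_command(rows=[0, 6, 0, 0, 0, 6, 0, 0, 0, 6, 0, 0, 0, 5, 0, 0, 0, 5, 0, 0])

```text
time_s: 6.45
tool_pos: [0.5485, -0.0052, 0.1435]
eef_rot: [0.633, 0.775, 0.0, 0.0]
wrist_force: [0.2, -0.1, -0.0]
gripper_width: 0.003
```

```bash
python3 - <<'E'
from h import *
s=read_state();print(s['tool_pos'],np.degrees(jaw(s)),s['gripper_width'],s['wrist_force'])
p=s['tool_pos'][:2]*1000; d=p-[598.5,4.4]; print('tool in cover frame', d@[np.cos(JA),np.sin(JA)], d@[-np.sin(JA),np.cos(JA)])
c=cam('wrist','w6')
c=cam('scene','s6')
cv2.imwrite('pics/s6z.png',cv2.resize(c['pixels'][100:340,140:400,::-1],None,fx=2.4,fy=2.4,interpolation=cv2.INTER_CUBIC))
E
```

```text
[ 0.54845994 -0.00519996  0.14353135] 11.523220565472318 0.0027384778783670206 [ 0.19308965 -0.09273384 -0.04090084]
tool in cover frame -50.94971002407641 0.5424653281462687
```

View pics/s6z.png

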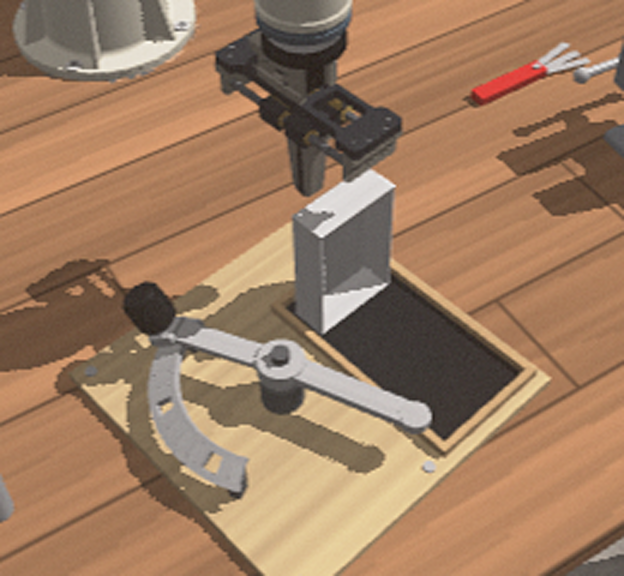

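The fingers are close behind the cover's top. The picture shows them above its back edge, at about (310,180), with the cover still upright. I push on.

Emit:
arm_command(rows=[0, 6, 0, 0, 0, 6, 0, 0, 0, 6, 0, 0, 0, 6, 0, 0, 0, 6, 0, 0])

```text
time_s: 6.97
tool_pos: [0.5773, 0.0007, 0.143]
eef_rot: [0.633, 0.774, -0.0, 0.0]
wrist_force: [0.1, -0.7, 0.5]
gripper_width: 0.008
```

Emit:
arm_command(rows=[0, 5, 0, 0, 0, 5, 0, 0, 0, 5, 0, 0, 0, 5, 0, 0])

```text
time_s: 7.3
tool_pos: [0.5967, 0.0047, 0.1429]
eef_rot: [0.633, 0.774, -0.0, -0.0]
wrist_force: [0.2, -0.4, 0.6]
gripper_width: 0.005
```

```bash
python3 - <<'E'
from h import *
s=read_state();print(s['tool_pos'],s['wrist_force'])
p=s['tool_pos'][:2]*1000; d=p-[598.5,4.4]; print('tool in cover frame', d@[np.cos(JA),np.sin(JA)])
c=cam('scene','s7')
cv2.imwrite('pics/s7z.png',cv2.resize(c['pixels'][100:340,140:400,::-1],None,fx=2.4,fy=2.4,interpolation=cv2.INTER_CUBIC))
E
```

```text
[0.59668229 0.00472274 0.14292496] [ 0.19885358 -0.3856725   0.62570364]
tool in cover frame -1.7172351733229967
```

View pics/s7z.png

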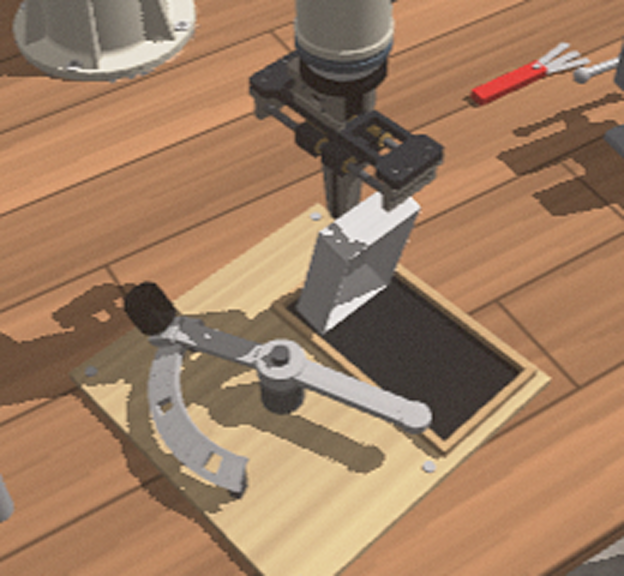

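The cover is tipping cleanly: its top at about (370,215) leans forward and its foot has stayed put. I keep pushing until it falls.

Emit:
arm_command(rows=[0, 6, 0, 0, 0, 6, 0, 0, 0, 6, 0, 0, 0, 6, 0, 0, 0, 0, 0, 0])

```text
time_s: 7.77
tool_pos: [0.6211, 0.0096, 0.1431]
eef_rot: [0.633, 0.775, 0.0, 0.0]
wrist_force: [-1.2, -0.4, -0.1]
gripper_width: 0.005
```

Emit:
arm_command(rows=[0, 0, 0, 0, 0, 0, 0, 0, 0, 0, 0, 0, 0, 0, 0, 0])

```text
time_s: 8.1
tool_pos: [0.6194, 0.0093, 0.143]
eef_rot: [0.633, 0.774, -0.0, -0.0]
wrist_force: [0.3, -0.5, 0.3]
gripper_width: 0.007
```

```bash
python3 - <<'E'
from h import *
s=read_state();print(s['tool_pos'],s['wrist_force'])
c=cam('scene','s8')
cv2.imwrite('pics/s8z.png',cv2.resize(c['pixels'][100:340,140:400,::-1],None,fx=2.4,fy=2.4,interpolation=cv2.INTER_CUBIC))
E
```

```text
[0.6194477  0.00933129 0.14297361] [ 0.31607724 -0.4720146   0.2967289 ]
```

View pics/s8z.png

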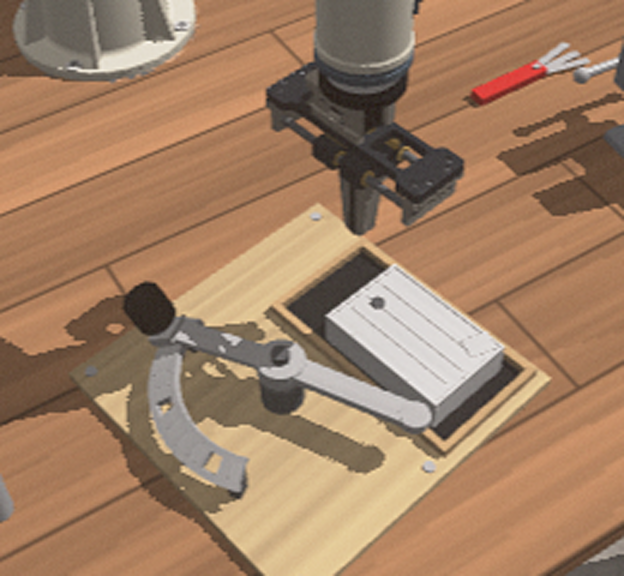

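The cover lies flat in the tray. Next I check where it came to rest, then move above the knob with the jaws across its lean direction.

```bash
python3 - <<'E'
from h import *
plan([561,-194,175],-53.5,15)
E
```

```text
[-12.5, -6.5, -2.1, np.float64(0.076), -13.0, -5.6, -2.1, np.float64(0.076), -13.3, -4.6, -2.1, np.float64(0.076), -13.7, -3.5, -2.1, np.float64(0.076), -13.9, -2.5, -2.1, np.float64(0.076)]
[-14.0, -1.4, -2.1, np.float64(0.075), -14.1, -0.4, -2.1, np.float64(0.076), -14.1, 0.7, -2.2, np.float64(0.075), -14.0, 1.8, -2.1, np.float64(0.076), -13.8, 2.8, -2.2, np.float64(0.075)]
[-13.6, 3.8, -2.1, np.float64(0.076), -13.2, 4.9, -2.2, np.float64(0.075), -12.8, 5.8, -2.1, np.float64(0.076), -12.4, 6.8, -2.2, np.float64(0.075), -11.8, 7.7, -2.1, np.float64(0.076)]
end [ 561. -194.  175.] -53.5 max [14.1    7.7    2.2    0.076]
```

Emit:
arm_command(rows=[-12.5, -6.5, -2.1, 0.076, -13.0, -5.6, -2.1, 0.076, -13.3, -4.6, -2.1, 0.076, -13.7, -3.5, -2.1, 0.076, -13.9, -2.5, -2.1, 0.076])

```text
time_s: 8.57
tool_pos: [0.5999, -0.059, 0.1536]
eef_rot: [0.769, 0.64, 0.0, 0.0]
wrist_force: [0.0, 0.2, -0.4]
gripper_width: 0.003
```

Emit:
arm_command(rows=[-14.0, -1.4, -2.1, 0.075, -14.1, -0.4, -2.1, 0.076, -14.1, 0.7, -2.2, 0.075, -14.0, 1.8, -2.1, 0.076, -13.8, 2.8, -2.2, 0.075], hand=0.8)

```text
time_s: 8.98
tool_pos: [0.5804, -0.1268, 0.1644]
eef_rot: [0.875, 0.484, 0.0, 0.0]
wrist_force: [-0.3, -1.5, -0.2]
gripper_width: 0.347
```

Emit:
arm_command(rows=[-13.6, 3.8, -2.1, 0.076, -13.2, 4.9, -2.2, 0.075, -12.8, 5.8, -2.1, 0.076, -12.4, 6.8, -2.2, 0.075, -11.8, 7.7, -2.1, 0.076])

```text
time_s: 9.4
tool_pos: [0.5608, -0.1946, 0.1751]
eef_rot: [0.95, 0.311, 0.0, 0.0]
wrist_force: [-0.1, 0.2, 0.2]
gripper_width: 0.707
```

Emit:
arm_command(rows=[0, 0, 0, 0, 0, 0, 0, 0])

```text
time_s: 9.57
tool_pos: [0.5611, -0.1942, 0.175]
eef_rot: [0.95, 0.313, 0.0, 0.0]
wrist_force: [-0.2, 0.4, -0.3]
gripper_width: 0.85
```

```bash
python3 - <<'E'
from h import *
s=read_state();print(s['tool_pos'],np.degrees(jaw(s)),s['gripper_width'],s['wrist_force'],s['qpos'])
c=cam('wrist','w9'); P=pts(c)*1000
m=(np.hypot(P[...,0]-561,P[...,1]+194)<45)&(P[...,2]>75)&(P[...,2]<125)&(c['pixels'].max(-1)<80);print(m.sum(),P[m].min(0),P[m].max(0))
u=pix(c,np.array([.561,-.194,.088]));print(u)
t=cam('top','t9');P=pts(t)*1000
m=(P[...,2]>48)&(P[...,2]<62)&(t['pixels'].min(-1)>130)&(np.hypot(P[...,0]-690,P[...,1]-23)<110)
r=cv2.minAreaRect(P[m][:,:2].astype(np.float32));print(m.sum(),r,P[m][:,2].mean(),wj(r[0])-[35,130])
E
```

```text
[ 0.56108625 -0.19423999  0.1750288 ] -53.48151156897533 0.8500163187653019 [-0.19935986  0.37032451 -0.3314981 ] [-3.35907278e-01  3.45040969e-01  1.74030252e+00  2.05580814e-04
  1.05597793e+00  5.97419970e-01]
2569 [ 535.70235245 -215.83869807   75.6919308 ] [ 582.9388462  -169.35230325  114.22467074]
[279.25506472 212.3011595 ]
1940 ((698.646484375, 23.587238311767578), (150.32275390625, 99.31085205078125), 11.253637313842773) 53.01523069792513 [18.98126275 -1.48052834]
```

View pics/w9.png

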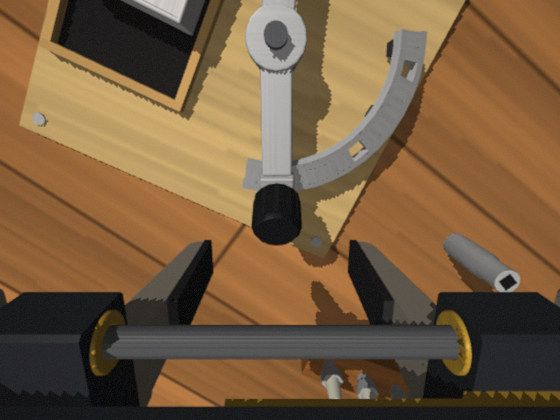

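View pics/t9.png

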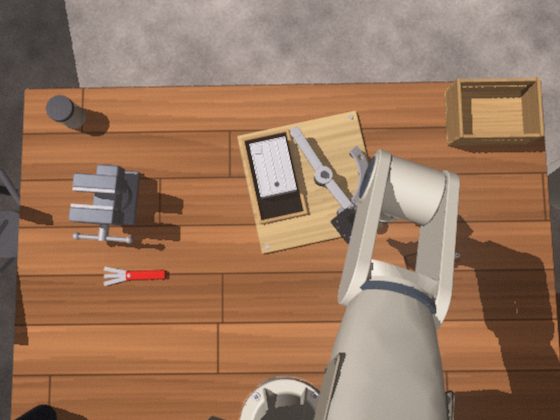

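The wrist view shows the knob centred between the fingers (277,212), with the bar straight above it in the picture, so the jaws are square to the lean. The top view puts the lying cover at (+19, −1.5) mm from the tray middle. I descend and grip.

Emit:
arm_command(rows=[0, 0, 22, 0, 0, 0, 22, 0, 0, 0, 22, 0, 0, 0, 22, 0, 0, 0, 16, 0])

```text
time_s: 10.08
tool_pos: [0.5606, -0.1927, 0.069]
eef_rot: [0.949, 0.314, -0.001, -0.001]
wrist_force: [-0.4, 0.9, -0.1]
gripper_width: 0.897
```

Emit:
arm_command(rows=[0, 0, 0, 0, 0, 0, 0, 0, 0, 0, 0, 0, 0, 0, 0, 0, 0, 0, 0, 0], hand=-0.8)

```text
time_s: 10.5
tool_pos: [0.5621, -0.1941, 0.0722]
eef_rot: [0.95, 0.313, 0.001, 0.001]
wrist_force: [0.5, -0.2, 0.1]
gripper_width: 0.563
```

Emit:
arm_command(rows=[0, 0, 0, 0, 0, 0, 0, 0, 0, 0, 0, 0, 0, 0, 0, 0, 0, 0, 0, 0])

```text
time_s: 10.92
tool_pos: [0.5603, -0.1925, 0.0716]
eef_rot: [0.95, 0.313, -0.0, -0.001]
wrist_force: [-4.6, 6.8, 8.7]
gripper_width: 0.427
```

```bash
python3 - <<'E'
from h import *
s=read_state();print(s['tool_pos'],np.degrees(jaw(s)),s['gripper_width'],s['wrist_force'])
c=cam('wrist','w10')
E
```

```text
[ 0.56025827 -0.19253238  0.07161943] -53.551324442664416 0.42654040114326086 [-4.59417968  6.81248379  8.74199871]
```

View pics/w10.png

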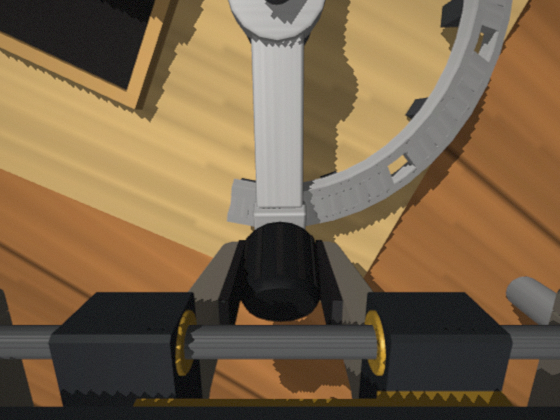

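Knob gripped, 39 mm between the pads and centred. I pull along the leaning axis: tool −x and up.

Emit:
arm_command(rows=[0, -1, 0, 0, -2.2, 0, -3.8, 0, -2.3, 0, -3.9, 0, -2.2, 0, -3.9, 0, -2.3, 0, -3.9, 0])

```text
time_s: 11.38
tool_pos: [0.5537, -0.1978, 0.0863]
eef_rot: [0.95, 0.313, 0.001, -0.0]
wrist_force: [5.3, 4.2, -7.7]
gripper_width: 0.43
```

Emit:
arm_command(rows=[0, 0, 0, 0, 0, 0, 0, 0])

```text
time_s: 11.55
tool_pos: [0.5537, -0.1979, 0.0863]
eef_rot: [0.95, 0.313, 0.001, -0.0]
wrist_force: [4.3, 4.2, -7.4]
gripper_width: 0.427
```

```bash
python3 - <<'E'
from h import *
s=read_state();print(s['tool_pos'],np.degrees(jaw(s)),s['gripper_width'],s['wrist_force'],s['moment'])
p=s['tool_pos']*1000; d=p-[560.3,-192.5,71.6]; n=np.array([-.402,-.297,.866]); print('along',d@n,'perp',d-n*(d@n),'F along',s['wrist_force']@n)
c=cam('wrist','w11')
c=cam('scene','s11')
cv2.imwrite('pics/s11z.png',cv2.resize(c['pixels'][140:340,160:380,::-1],None,fx=3,fy=3,interpolation=cv2.INTER_CUBIC))
E
```

```text
[ 0.5537351  -0.19792407  0.08634404] -53.54133747263494 0.4268961862164769 [ 4.31945223  4.23660302 -7.38273908] [ 0.88229426 -0.55645098  0.00486822]
along 17.018377273261056 perp [ 0.27648741 -0.36960717  0.00612685] F along -9.38814293027485
```

View pics/s11z.png

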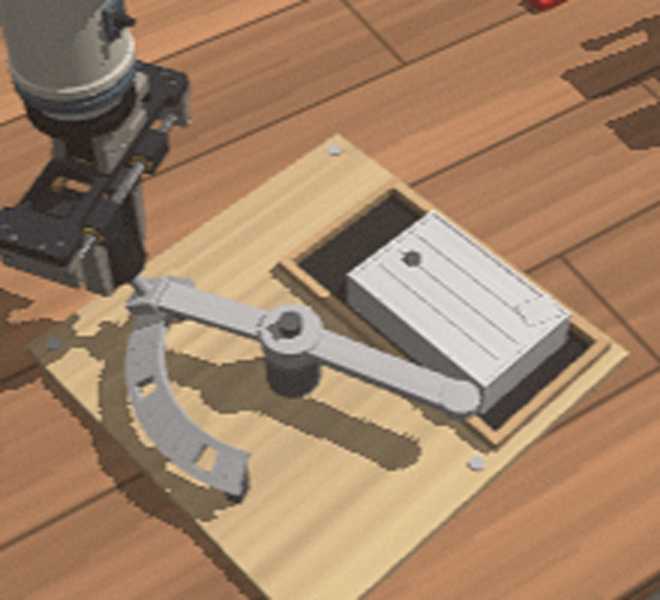

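View pics/w11.png

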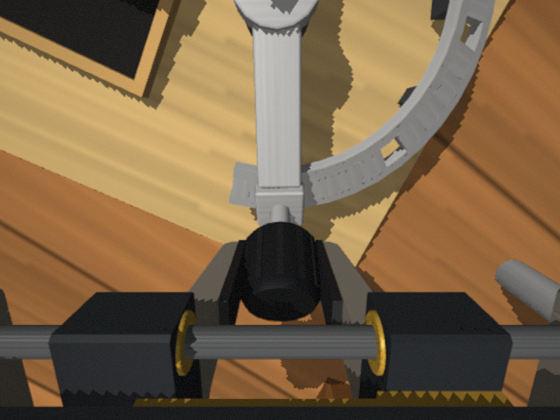

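Pulled 17 mm, with 9.4 N along the axis, which matches the spring; the shaft shows at (280,215). Now I swing 40° about the pivot at r ≈ 144.6 mm.

Emit:
arm_command(rows=[0.2, 6.7, 0, -0.0465, 0.1, 6.7, 0, -0.0465, 0.2, 6.7, 0, -0.0465, 0.1, 6.7, 0, -0.0465, 0.2, 6.8, 0, -0.0465])

```text
time_s: 12.07
tool_pos: [0.577, -0.222, 0.0861]
eef_rot: [0.907, 0.422, 0.001, -0.001]
wrist_force: [4.9, 7.9, -6.7]
gripper_width: 0.429
```

```bash
cat >> h.py <<'E'
def chk():
    s=read_state(); p=s['tool_pos']*1000; d=p[:2]-[671,-113.3]; f=s['wrist_force']; a=jaw(s)
    r=np.array([np.sin(a),-np.cos(a),0])  # outward = -toolx
    print('p',p.round(1),'r',np.hypot(*d).round(1),'ang',(np.degrees(np.arctan2(d[1],d[0]))%360).round(2),'jaw',np.degrees(a).round(2),'w',s['gripper_width'].round(3),'F',f.round(1),'Frad',(f@r).round(1),'Ftan',(f@[np.cos(a),np.sin(a),0]).round(1),'t',s['time_s'])
E
python3 - <<'E'
from h import *
chk()
E
```

```text
Traceback (most recent call last):
  File "h.py", line 42, in chk
    print('p',p.round(1),'r',np.hypot(*d).round(1),'ang',(np.degrees(np.arctan2(d[1],d[0]))%360).round(2),'jaw',np.degrees(a).round(2),'w',s['gripper_width'].round(3),'F',f.round(1),'Frad',(f@r).round(1),'Ftan',(f@[np.cos(a),np.sin(a),0]).round(1),'t',s['time_s'])
                                                                                                                                           ^^^^^^^^^^^^^^^^^^^^^^^^
AttributeError: 'float' object has no attribute 'round'
```

Emit:
arm_command(rows=[0.2, 6.7, 0, -0.0465, 0.1, 6.7, 0, -0.0465, 0.2, 6.7, 0, -0.0465, 0.1, 6.7, 0, -0.0465, 0.2, 6.8, 0, -0.0465])

```text
time_s: 12.48
tool_pos: [0.6049, -0.2399, 0.086]
eef_rot: [0.852, 0.524, 0.001, -0.001]
wrist_force: [5.6, 9.1, -6.0]
gripper_width: 0.429
```

```bash
sed -i "s/s\['gripper_width'\].round(3)/round(s['gripper_width'],3)/" h.py; python3 - <<'E'
from h import *
chk()
E
```

```text
p [ 604.9 -239.9   86. ] r 142.8 ang 242.43 jaw -26.79 w 0.429 F [ 5.6  9.1 -6. ] Frad -10.6 Ftan 0.9 t 12.4833
```

Emit:
arm_command(rows=[0.4, 6.7, 0, -0.0465, 0.4, 6.7, 0, -0.0465, 0.4, 6.7, 0, -0.0465, 0.3, 6.7, 0, -0.0465, 0.3, 6.8, 0, -0.0465])

```text
time_s: 12.9
tool_pos: [0.6361, -0.2505, 0.0855]
eef_rot: [0.785, 0.619, 0.0, -0.001]
wrist_force: [3.2, 5.9, -6.2]
gripper_width: 0.431
```

Emit:
arm_command(rows=[0, 0, 0, 0, 0, 0, 0, 0])

```text
time_s: 13.07
tool_pos: [0.6362, -0.2505, 0.0854]
eef_rot: [0.786, 0.619, 0.0, -0.001]
wrist_force: [3.8, 6.2, -7.5]
gripper_width: 0.425
```

```bash
python3 - <<'E'
from h import *
chk(); c=cam('wrist','w12')
E
```

```text
p [ 636.2 -250.5   85.4] r 141.5 ang 255.76 jaw -13.56 w 0.425 F [ 3.8  6.2 -7.5] Frad -6.9 Ftan 2.2 t 13.0667
```

View pics/w12.png

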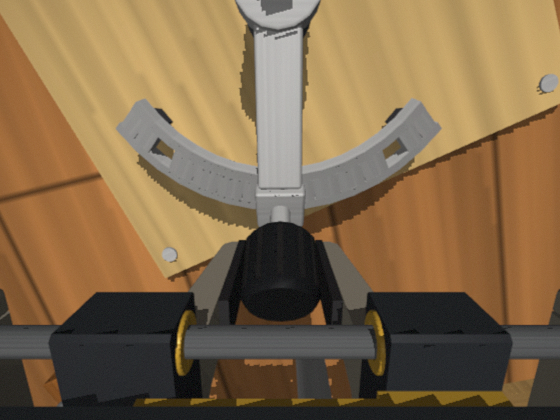

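The bar is symmetric between the outer holes (columns 162 and 395, bar at 279), and the measured swing is 39.99°. I lower the pin along its axis.

Emit:
arm_command(rows=[1.7, 0, 2.9, 0, 1.7, 0, 2.9, 0, 1.7, 0, 2.9, 0, 1.7, 0, 2.9, 0, 1.7, 0, 2.9, 0])

```text
time_s: 13.53
tool_pos: [0.6381, -0.2428, 0.0714]
eef_rot: [0.786, 0.619, 0.0, -0.001]
wrist_force: [-4.5, -3.8, 24.3]
gripper_width: 0.431
```

Emit:
arm_command(rows=[0, 0, 0, 0, 0, 0, 0, 0])

```text
time_s: 13.7
tool_pos: [0.638, -0.2429, 0.0718]
eef_rot: [0.786, 0.619, 0.0, -0.001]
wrist_force: [1.9, 6.8, -1.3]
gripper_width: 0.431
```

```bash
python3 - <<'E'
from h import *
chk(); c=cam('wrist','w13')
E
```

```text
p [ 638.  -242.9   71.8] r 133.7 ang 255.71 jaw -13.57 w 0.431 F [ 1.9  6.8 -1.3] Frad -7.0 Ftan 0.3 t 13.7
```

View pics/w13.png

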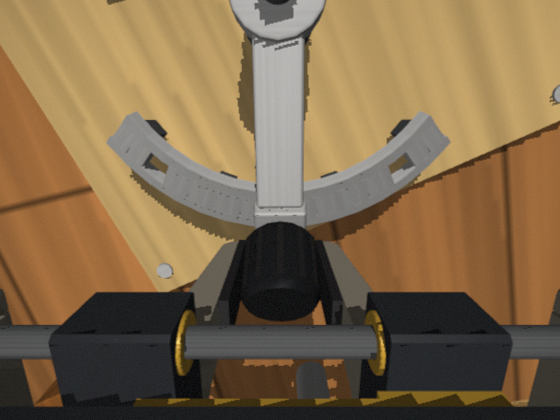

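The shaft is no longer visible and the knob sits against the block at (280,225), as it did at the start. I release and retreat upward.

Emit:
arm_command(rows=[0, 0, 0, 0, 0, 0, 0, 0, 0, 0, 0, 0, 0, 0, 0, 0, 0, 0, 0, 0], hand=0.8)

```text
time_s: 14.17
tool_pos: [0.6382, -0.2442, 0.0721]
eef_rot: [0.786, 0.619, 0.0, 0.0]
wrist_force: [0.6, -0.5, -0.4]
gripper_width: 0.77
```

Emit:
arm_command(rows=[0, 0, -20, 0, 0, 0, -25, 0, 0, 0, -30, 0, 0, 0, -30, 0, 0, 0, -30, 0])

```text
time_s: 14.58
tool_pos: [0.6379, -0.2439, 0.2082]
eef_rot: [0.786, 0.619, -0.0, -0.0]
wrist_force: [0.1, -0.7, -0.8]
gripper_width: 0.899
```

Emit:
arm_command(rows=[-30, 0, -20, 0, -35, 0, -10, 0, -35, 0, -10, 0, -35, 0, 0, 0, 0, 0, 0, 0])

```text
time_s: 15.0
tool_pos: [0.6049, -0.3811, 0.2479]
eef_rot: [0.787, 0.617, -0.001, 0.002]
wrist_force: [-0.4, 0.2, -1.3]
gripper_width: 0.899
```

```bash
python3 - <<'E'
from h import *
chk(); c=cam('wrist','w14'); c=cam('scene','s14'); t=cam('top','t14')
cv2.imwrite('pics/s14z.png',cv2.resize(c['pixels'][140:340,160:380,::-1],None,fx=3,fy=3,interpolation=cv2.INTER_CUBIC))
for nm,c,ref in [('scene',c,'scene0'),('top',t,'top0')]:
    P=pts(c)*1000
    k=np.array([671,-113.3])+137*np.array([np.cos(np.radians(256.47)),np.sin(np.radians(256.47))])
    m=(np.hypot(P[...,0]-k[0],P[...,1]-k[1])<45)&(P[...,2]>70)&(P[...,2]<125)&(c['pixels'].max(-1)<75)
    print(nm,'pred',k,m.sum(),P[m].min(0),P[m].max(0)) if m.sum() else print(nm,'none')
    m=(P[...,2]>48)&(P[...,2]<57)&(c['pixels'].min(-1)>130)&(np.hypot(P[...,0]-698,P[...,1]-23)<95)
    r=cv2.minAreaRect(P[m][:,:2].astype(np.float32));print(m.sum(),r,wj(r[0])-[35,130])
E
```

```text
p [ 604.9 -381.1  247.9] r 275.8 ang 256.14 jaw -13.75 w 0.899 F [-0.4  0.2 -1.3] Frad -0.1 Ftan -0.4 t 15.0
scene pred [ 638.9482385  -246.49791509] 362 [ 621.22302926 -265.48930408   71.46858605] [ 660.66097386 -219.20450408  115.86625544]
1704 ((697.203125, 27.781635284423828), (150.75973510742188, 101.93115234375), 11.414849281311035) [18.40080482  2.91712113]
top pred [ 638.9482385  -246.49791509] 242 [ 618.47589692 -266.29739028   75.33158706] [ 658.48096011 -221.14465799  116.09420386]
1642 ((698.8490600585938, 23.21920394897461), (150.43850708007812, 99.83108520507812), 11.511505126953125) [19.10660738 -1.88149582]
```

View pics/s14z.png

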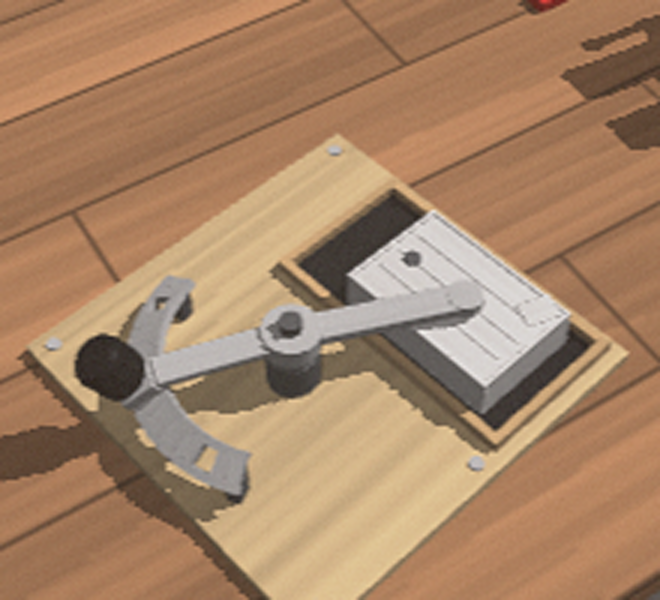

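View pics/w14.png

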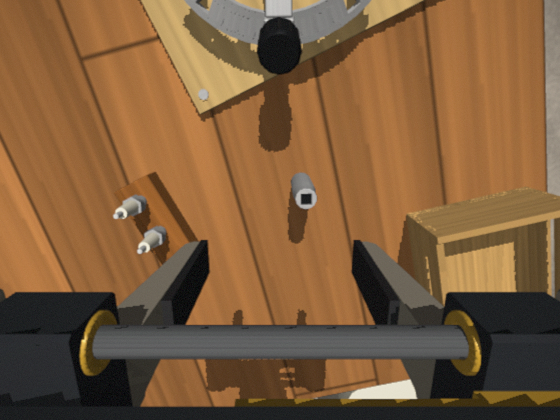

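The knob's top is at z 116, the same as at the start; resting on the sector it would be about 126. It is at the predicted spot (centre x about 639 mm), the finger lies over the cover at about (465,300), and the bystanders are untouched. I hand in.

```bash
python3 -c "
from workcell import *
print(finish_job())"
```

```text
the job is handed in; nothing more can be done
None
```

The cover now lies flat in the tray, and the bar is locked in the second hole with its finger over the cover. I handed the job in at about 15 s; it reports no verdict.

- **Cover:** It stood about 4° crooked in the tray, so I first gripped its top, lifted it about 4 mm, squared it and set it back. I then tipped it with shut fingers. In the last top view it lies flat, about 19 mm along and −2 mm across from the tray's middle. The oblique scene camera gave +3 mm across; the two views disagree by about 5 mm, but both are within the 15 mm limit.
- **Plunger and bar:** I pulled the knob 17 mm along its leaning axis, with a force of about 9.4 N, which fits the spring. I then swung it 40° (39.99° measured) and lowered the pin into the hole before releasing.
- **Last checks:** The knob's top is at 116 mm, the same as at the start, so the pin is home; resting on the sector it would be about 10 mm higher. The gripper is clear of everything. The plug stand and socket looked untouched; I judged this by eye in the pictures and did not measure it. I made no last check of the feeler, and the arm stayed clear of it.

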